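Open the child-locked sliding cover of a desk power dock

TASK

Open the power dock on the desk so that its sockets can be used: with a fingertip, press down the red child-lock button in the cover's finger hole, keep it down while you push the aluminium cover along so that it slides over the button, and go on until the cover is fully open and the button has sprung up again behind it. Only press and push: pick up nothing, leave the other things on the desk where they are, and take the hand away when done.

Things in the scene. Friction and masses are not known exactly. Their poses are not given: they have to be found in the camera images.
- dock: power dock screwed to the desk: black box 110 wide (x) x 340 long (y) x 61 mm high, guide lip along each long side. Origin at the centre of its underside, z up. The cover opens towards its +y. The bay with two white sockets lies under the shut cover at the -y end; the deck over which the cover opens at the +y end, with a 46 mm wide finger channel down its middle, its floor 36 mm above the desk
- cover_hole (a point): centre of the finger hole in the aluminium cover, at the cover's upper face (57 mm above the desk); moves with it. 44 x 44 mm square along the dock's x and y, through the 5 mm plate, dark trim; its +y edge, the one to push, is turned down, 13 mm tall. The cover (92 x 180 mm) reaches 120 mm to -y and 60 mm to +y of it. Shut, it lies over the button, 42 mm from the dock's centre to -y
- cover (a joint): travel of the cover along the dock's +y in m: 0 = shut, 0.144 = fully open (end stop). No spring, stays where left; sliding takes 2 to 5 N. While the button is up the cover can move only 4 mm. From 0.138 on its rear end has passed the button, which springs up and keeps the cover open
- catch_top (a point): centre of the flat top of the red round lock button, diameter 36 mm; goes up and down with it, never sideways. It stands in the finger hole, when up 3 mm above the cover's face (60 mm above the desk). A 12 to 30 mm wide fingertip holding it down and moving to +y meets the hole's edge and shifts the cover over the button before leaving it; then the cover holds it down
- catch (a joint): travel of the button downwards in m: 0 = up, 0.012 = fully down (stop). Spring: 3.5 N at the start, 7.7 N fully down. It must be at least 0.0085 down for the cover to pass over it; under the cover it stands at 0.008
- mug: loose white ceramic mug, 80 mm across, 90 mm high, empty; origin at the centre of its underside. Not to be moved
- succulent: loose small green succulent in a dark grey stone pot, 84 mm across, about 75 mm high; origin at the centre of its underside. Not to be moved
- model_car: loose copper and black model of a vintage car, 60 wide x 125 long x 61 mm high; origin under its middle on the desk. Not to be moved
- phone: loose black phone lying flat, 74 x 150 x 9 mm, near the dock's long side away from the robot; origin at the centre of its underside. Not to be moved
- charger: loose white plug-in charger, 44 x 50 x 28 mm with two 19 mm steel pins, near the dock's long side away from the robot; origin at the centre of its underside. Not to be moved
- earbuds: loose white earbud case, 46 x 60 x 22 mm, near the dock's long side towards the robot; origin at the centre of its underside. Not to be moved
- notebook: loose blue pocket notebook lying flat, 105 x 150 x 15 mm; origin at the centre of its underside. Not to be moved

How it is judged:
On the way, in this order (a step that is already met when the one before it is completed fails the run):
1. the button is pressed down while the cover is still shut (value of joint catch above 0.0075 m and value of joint cover below 0.008 m), for 0.05 s.
2. the cover is sliding over the button, which is down (value of joint catch above 0.007 m and value of joint cover above 0.04 m), for 0.05 s.
3. the cover is open and the button has sprung up behind it (value of joint catch below 0.003 m and value of joint cover above 0.135 m), for 0.2 s.
At the end, for the whole second after the job is handed in: The cover is open by at least 135 of its 144 mm and at rest, the red button is up again (less than 3 mm down) behind the cover, and every loose thing is within 20 mm of where it stood (all of step 3 and velocity of joint cover between -0.01 and 0.01 m/s and distance of each of mug, succulent, model_car, phone, charger, earbuds, notebook from where it was at the start of the episode below 0.02 m); the robot touches nothing.
It fails at once if a loose thing is picked up or raised by more than 15 mm (height (world z) of any of mug, succulent, model_car, phone, charger, earbuds, notebook above 0.015 m).
It fails at once if a loose thing is carried or pushed more than 20 mm from its place (distance of any of mug, succulent, model_car, phone, charger, earbuds, notebook from where it was at the start of the episode above 0.02 m).
It fails at once if a standing thing is tipped over (angle between any of mug, succulent, model_car's own z axis and vertical above 0.4 rad).
It also fails if it takes over 38 s, if anything falls off the work surface, if the arm or the gripper's body presses on something with over 40 N, if the wrist force passes 120 N, or if a joint passes its speed limit or range.

ROBOT

A 7-joint arm with a two-finger parallel gripper is mounted at the origin on the work surface. World frame = base frame: x ahead of the robot, y to its left, z up, the work surface at z = 0. Lengths are in m, angles in rad, forces in N, time in s.
With the tool pointing down it reaches from about 0.425 to 0.875 m from the base axis. Payload 4.7 kg.
Tool frame: the origin (TCP) lies where the fingers leave the gripper's body, on its centre line; the fingertips stand 70 mm ahead of it and the grasp point (between the pads) lies 51 mm ahead of it; z points along the fingers, y is the line along which they close (so a half turn about z gives the same grasp; the last joint's range is limited). The gripper opens to 87 mm and grips with 3 to 60 N. Pads are 19 mm wide; open, the fingers measure 117 mm over their backs; the gripper's body (75 mm by 190 mm) begins 51 mm behind the grasp point.
Start: joints at [1.32, 0.321, -0.07, 1.45, 0.023, 1.371, -0.057], TCP at [0.17, -0.627, 0.292] pointing down, gripper open.
Joint ranges: [-2.86, 2.86], [-0.3, 2.09], [-1.38, 1.24], [0.06, 2.45], [-1.56, 4.7], [0.09, 2.05], [-2.69, 2.69]. Speed limits (rad/s): [2.57, 2.57, 3.14, 3.14, 3.14, 3.14, 3.14].

INTERFACE

Orientations are given as a rotation vector (axis times angle).
In Python, from bench import ctrl gives the robot as it stands.
- The arm moves only by the tool drive_tool, never from a script. Its argument "motion" is a list of rows, each a list of 3 entries, a list of its own where there are three numbers: the shift along the tool's x, y, z in cm, then the turn, a rotation vector about the tool's x, y, z in degrees, then the opening, from -1 (shut) to 1 (fully open). In form: [[[x, y, z], [ax, ay, az], claw], ...]. A call has 1 to 12 rows; each row shifts and turns the commanded pose from where the row before left it, along the tool's axes as they then stand; what a row does not reach is not made up. A row lasts 1/8 s, in which the tool goes at most 62.5 mm and 10.7 degrees, less where a joint would pass 70% of its speed; a pose out of reach is approached as far as the arm can. A call with a gripper value outside its range is refused whole. The fingers move at their own pace and stop on an object; "force" is the grip in N (left out, the last holds). Time passes only in rows, so rows that do not move let the fingers close. It gives the time, the measured TCP pose, the force, the opening and the grip force at its end, in the units of the state.
- ctrl.get_state(): the state, without advancing time (a new reading comes with each control period).
- ctrl.get_image(name): name is "scene" or "side" or "wrist"; returns the picture (480x640x3 uint8, red, green, blue); there is no depth.
- ctrl.calibration(name): a dict with "K" (3x3 intrinsics, pixels), "origin" and "attitude" of the camera in the world; the wrist camera has in their place "tool_from_camera" (4x4, takes a point from camera to tool coordinates, whose origin is the TCP and whose axes are the flange's). Camera axes: x right, y up, looking along -z (the intrinsics and any distortion apply to the point x, -y, -z); pixel columns grow to the right and rows downward; lengths in m; the calibration is good to about 2 mm. A picture is of the moment at which its call begins: read the wrist's pose just before it. calibration takes no time and is no camera call.
- ctrl.close_job(): hands the job in; it is judged then, once.
The state is a dict: "time": time; "joint_positions": joint angles; "qd": joint speeds; "joint_torque": joint torques, N m; "position": TCP position; "tool_rot": TCP orientation; "ft_force": force on the tool from outside, world axes, zero at the start; "torque": the same for the moment, N m; "grip_width": opening from 0.0 (shut) to 1.0 (fully open); "grip_force": force on a finger pad.
Only numpy, scipy, OpenCV 4.12 (cv2) and the standard library are available. Lean on these libraries where they do the work, as an engineer would, in place of code of your own. Each camera call takes 0.05 s, during which the arm holds its last target. There are 200 camera calls.

## Working session

There is one attempt and no reset: what is moved stays moved. The work goes in short steps, Python scripts to look and compute and a tool call to move; the robot and the scene stay as the last step left them, time stands still between calls to the robot, and variables do not carry over. Pictures are saved under pics/ and viewed, at most 10 in all, crops included, and the job is handed in when it is done.

Besides the shell and the picture viewer there is one more tool, called after ">>>" as name(argument=value, ...), one argument or row to a line, values as JSON. drive_tool: Moves the arm, as the interface text tells. Its arguments: {"type":"object","properties":{"motion":{"type":"array","items":{"type":"array"}},"force":{"type":"number"}},"required":["motion"]}

```bash
mkdir -p pics; python3 - <<'E'
from bench import ctrl
import cv2
for n in ("scene","side"):
    cv2.imwrite(f"pics/{n}0.png",ctrl.get_image(n)[:,:,::-1])
for n in ("scene","side","wrist"): print(n,ctrl.calibration(n))
s=ctrl.get_state();print(s)
E
```

```text
scene {'K': array([[518.07841669,   0.        , 325.08636611],
       [  0.        , 518.07841669, 241.08541634],
       [  0.        ,   0.        ,   1.        ]]), 'origin': array([ 1.08564853, -0.43459129,  1.10792774]), 'attitude': array([0.52556966, 0.25233679, 0.83532844])}
side {'K': array([[525.57818877,   0.        , 326.17851725],
       [  0.        , 525.57818877, 233.4758151 ],
       [  0.        ,   0.        ,   1.        ]]), 'origin': array([0.02899967, 0.73322535, 0.96183076]), 'attitude': array([ 0.31684063, -0.96327276, -2.32698194])}
wrist {'K': array([[390.3619418 ,   0.        , 315.55831484],
       [  0.        , 390.3619418 , 240.76712091],
       [  0.        ,   0.        ,   1.        ]]), 'tool_from_camera': array([[ 4.10036444e-04,  9.59439508e-01,  2.81914283e-01,
         7.72693930e-02],
       [ 9.99999788e-01, -5.35939176e-04,  3.69491255e-04,
         7.99089013e-04],
       [ 5.05593416e-04,  2.81914072e-01, -9.59439524e-01,
        -9.16879844e-02],
       [ 0.00000000e+00,  0.00000000e+00,  0.00000000e+00,
         1.00000000e+00]])}
{'time': 0.1, 'joint_positions': array([ 1.32005367,  0.32174945, -0.07011735,  1.45155936,  0.02261269,
        1.37083188, -0.05691555]), 'qd': array([ 0.00121937, -0.00238864,  0.00056199, -0.00254668,  0.00045804,
       -0.00016706,  0.00042836]), 'joint_torque': array([ 9.09654500e-05, -4.92570877e+01, -4.05569337e-01, -3.13398635e+01,
       -6.39704615e-02,  3.94826999e-02,  8.21464027e-05]), 'position': array([ 0.17001476, -0.62696863,  0.29126749]), 'tool_rot': array([-3.11236440e+00, -4.14642249e-01,  5.16316831e-04]), 'ft_force': array([-0.42300194,  0.03558987, -0.00115825]), 'torque': array([0.05539826, 0.03698846, 0.00317889]), 'grip_force': 0.0, 'grip_width': 0.9994396758033893}
```

View pics/scene0.png

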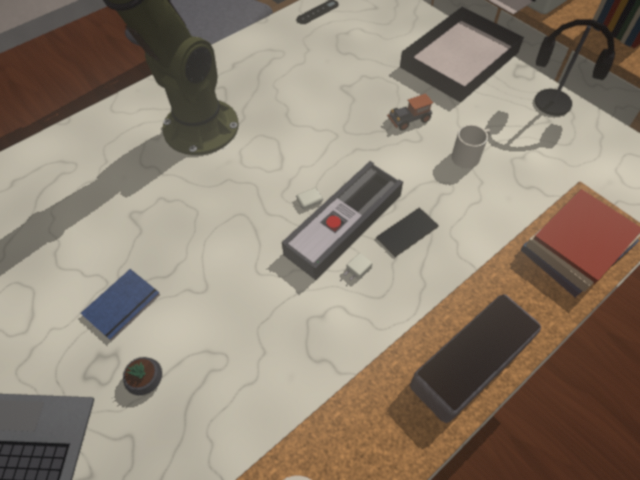

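View pics/side0.png

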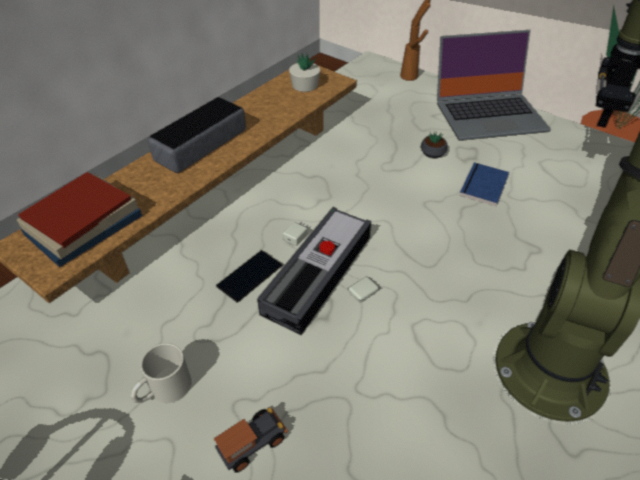

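The scene shows the dock centrally, red button near (334,222), cover towards (300,245), open deck towards (385,175). In the side view the button is at (327,247), the deck end at about (280,305) and the cover end at (352,215).

```bash
cat > h.py <<'E'
from bench import ctrl
import numpy as np, cv2
from scipy.spatial.transform import Rotation as R
def ray(n,uv,z,st=None):
    c=ctrl.calibration(n);K=c["K"]
    d=np.array([(uv[0]-K[0,2])/K[0,0],-(uv[1]-K[1,2])/K[1,1],-1])
    if n=="wrist":
        T=c["tool_from_camera"];Rt=R.from_rotvec(st["tool_rot"]).as_matrix()
        o=st["position"]+Rt@T[:3,3];d=Rt@T[:3,:3]@d
    else: o=c["origin"];d=R.from_rotvec(c["attitude"]).as_matrix()@d
    return o+d*(z-o[2])/d[2]
def red(im,box=None):
    h=cv2.cvtColor(im,cv2.COLOR_RGB2HSV)
    m=(((h[...,0]<6)|(h[...,0]>174))&(h[...,1]>170)&(h[...,2]>90)).astype(np.uint8)
    if box: k=np.zeros_like(m);k[box[1]:box[3],box[0]:box[2]]=1;m*=k
    n,l,s,c=cv2.connectedComponentsWithStats(m);i=1+np.argmax(s[1:,4]);return c[i],s[i]
E
python3 - <<'E'
from h import *
for n,b,cs in (("scene",(310,200,360,245),[(372,163),(402,180),(285,240),(317,268)]),("side",(300,225,350,270),[(259,297),(303,322),(333,208),(371,224)])):
    c,s=red(ctrl.get_image(n),b);print(n,c,s,ray(n,c,.058))
    P=[ray(n,q,.061)[:2] for q in cs];print(np.round(P,3))
    a=(P[0]+P[1])/2;b=(P[2]+P[3])/2;d=a-b;print("len",np.hypot(*d),"yaw+y dir deg",np.degrees(np.arctan2(d[1],d[0])),"centre",(a+b)/2)
st=ctrl.get_state();print(R.from_rotvec(st["tool_rot"]).as_matrix().round(3))
E
```

```text
Traceback (most recent call last):
  File "h.py", line 16, in red
    n,l,s,c=cv2.connectedComponentsWithStats(m);i=1+np.argmax(s[1:,4]);return c[i],s[i]
                                                    ~~~~~~~~~^^^^^^^^^
ValueError: attempt to get argmax of an empty sequence
```

```bash
sed -i 's/h\[...,0\]<6/h[...,0]<9/;s/>170)/>120)/' h.py
python3 - <<'E'
from h import *
for n,b,cs in (("scene",(310,200,360,245),[(372,163),(402,180),(285,240),(317,268)]),("side",(300,225,350,270),[(259,297),(303,322),(333,208),(371,224)])):
    c,s=red(ctrl.get_image(n),b);print(n,c,s,ray(n,c,.058))
    P=[ray(n,q,.061)[:2] for q in cs];print(np.round(P,3))
    a=(P[0]+P[1])/2;b=(P[2]+P[3])/2;d=a-b;print("len",np.hypot(*d),"yaw+y dir deg",np.degrees(np.arctan2(d[1],d[0])),"centre",(a+b)/2)
st=ctrl.get_state();print(R.from_rotvec(st["tool_rot"]).as_matrix().round(3))
E
```

```text
scene [333.2919708  221.60583942] [327 216  14  13 137] [0.54335233 0.04375173 0.058     ]
[[ 0.47   0.243]
 [ 0.563  0.262]
 [ 0.509 -0.08 ]
 [ 0.618 -0.072]]
len 0.3320113266304664 yaw+y dir deg 98.15223489730593 centre [0.54028776 0.08826944]
side [326.54022989 247.1091954 ] [319 241  16  14 174] [0.54121972 0.05040746 0.058     ]
[[ 0.565  0.259]
 [ 0.449  0.252]
 [ 0.609 -0.066]
 [ 0.5   -0.077]]
len 0.330433597587594 yaw+y dir deg 98.31928038979484 centre [0.53090391 0.09218747]
[[ 0.965  0.262 -0.   ]
 [ 0.262 -0.965  0.001]
 [-0.    -0.001 -1.   ]]
```

>>> drive_tool(
  motion=[
    [[0,0,0],[0,0,7],-1],
    [[4.5,-3.2,0],[0,0,0],-1],
    [[4.5,-3.2,0],[0,0,0],-1],
    [[4.5,-3.2,0],[0,0,0],-1],
    [[4.5,-3.2,0],[0,0,0],-1],
    [[4.5,-3.2,0],[0,0,0],-1],
    [[4.5,-3.2,0],[0,0,0],-1],
    [[2.2,-4.7,0],[0,0,0],-1],
    [[2.2,-4.7,0],[0,0,0],-1],
    [[2.2,-4.7,0],[0,0,0],-1],
    [[2.2,-4.7,0],[0,0,0],-1],
  ],
  force=20,
)

```text
time: 1.62
position: [0.4707, -0.1987, 0.2923]
tool_rot: [3.133, 0.224, 0.0]
ft_force: [0.2, -0.9, 0.3]
grip_width: 0.004
grip_force: 0.0
```

>>> drive_tool(
  motion=[
    [[2.2,-4.7,0],[0,0,0],-1],
    [[2.2,-4.7,0],[0,0,0],-1],
    [[2.2,-4.7,1],[0,0,0],-1],
    [[2.2,-4.7,1],[0,0,0],-1],
    [[1.5,-4,1],[0,0,0],-1],
    [[0,0,0],[0,0,0],-1],
    [[0,0,0],[0,0,0],-1],
  ],
)

```text
time: 2.5
position: [0.5399, 0.0392, 0.2621]
tool_rot: [3.133, 0.223, -0.001]
ft_force: [-0.1, -0.7, 0.5]
grip_width: 0.011
grip_force: 0.0
```

```bash
python3 - <<'E'
from h import *
st=ctrl.get_state();im=ctrl.get_image("wrist");cv2.imwrite("pics/w1.png",im[:,:,::-1])
print(st["time"],st["position"],st["grip_width"],R.from_rotvec(st["tool_rot"]).as_matrix().round(3))
c,s=red(im);print(c,s,ray("wrist",c,.06,st))
E
```

```text
2.5 [0.53992315 0.03916288 0.26211415] 0.010517116411096195 [[ 0.99   0.142 -0.   ]
 [ 0.142 -0.99  -0.001]
 [-0.001  0.001 -1.   ]]
[308.02009185 222.56544202] [ 285  198   47   49 1742] [0.54475757 0.04488177 0.06      ]
```

View pics/w1.png

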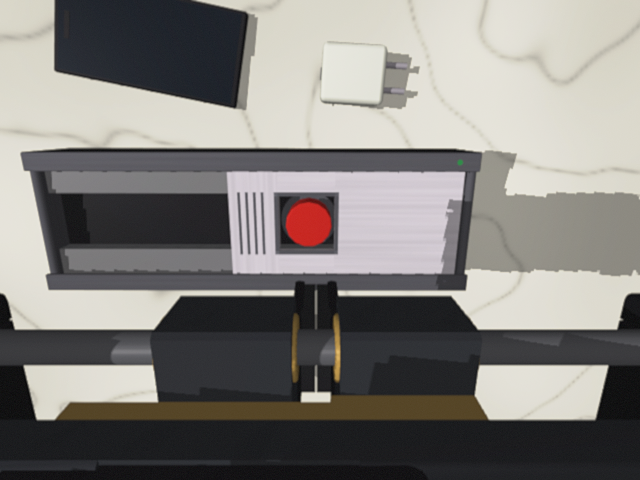

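The wrist view shows the red button at (308,222), centred in the hole, with the cover edges parallel to the image rows, so the tool is aligned with the dock. The wrist and scene estimates agree to within 2 mm.

>>> drive_tool(
  motion=[
    [[0.56,-0.49,3],[0,0,0],-1],
    [[0,0,4],[0,0,0],-1],
    [[0,0,4],[0,0,0],-1],
    [[0,0,1.5],[0,0,0],-1],
    [[0,0,0],[0,0,0],-1],
    [[0,0,0],[0,0,0],-1],
  ],
)

```text
time: 3.3
position: [0.546, 0.0454, 0.139]
tool_rot: [3.133, 0.223, 0.005]
ft_force: [0.8, 0.5, 0.1]
grip_width: 0.003
grip_force: 0.0
```

>>> drive_tool(
  motion=[
    [[0,0,0.7],[0,0,0],-1],
    [[0,0,0.7],[0,0,0],-1],
    [[0,0,0.7],[0,0,0],-1],
    [[0,0,0],[0,0,0],-1],
    [[0,0,0],[0,0,0],-1],
  ],
)

```text
time: 3.92
position: [0.5462, 0.0457, 0.1181]
tool_rot: [3.133, 0.224, 0.004]
ft_force: [-1.2, -0.6, 12.0]
grip_width: 0.006
grip_force: 5.8
```

>>> drive_tool(
  motion=[
    [[0,-0.4,0],[0,0,0],-1],
    [[0,-0.5,0],[0,0,0],-1],
    [[0,-0.5,0],[0,0,0],-1],
    [[0,-0.5,0],[0,0,0],-1],
    [[0,-0.5,0],[0,0,0],-1],
    [[0,-0.6,0],[0,0,0],-1],
    [[0,-1,0],[0,0,0],-1],
    [[0,-1,0],[0,0,0],-1],
    [[0,-1,0],[0,0,0],-1],
  ],
)

```text
time: 5.05
position: [0.5381, 0.1022, 0.117]
tool_rot: [3.13, 0.22, 0.005]
ft_force: [2.6, -6.6, 6.0]
grip_width: 0.003
grip_force: 3.2
```

```bash
python3 - <<'E'
from h import *
st=ctrl.get_state();im=ctrl.get_image("wrist");cv2.imwrite("pics/w2.png",im[:,:,::-1]);print(st["position"],st["ft_force"])
E
```

```text
[0.53810655 0.10223643 0.11704223] [ 2.59055871 -6.60286569  6.03144483]
```

View pics/w2.png

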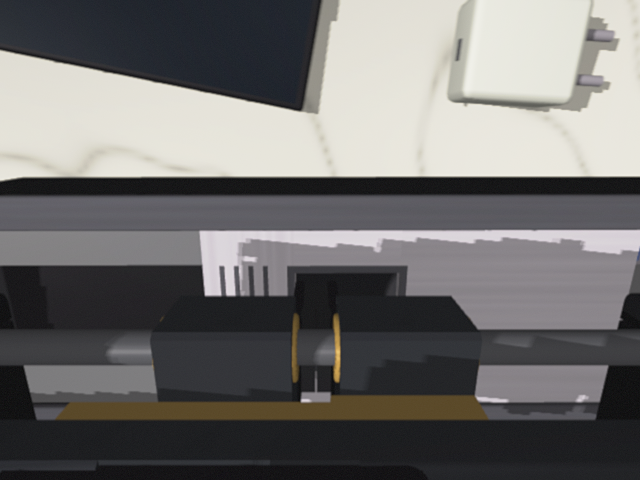

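The fingertip is at the hole's left edge (~300,290), the hole behind it is dark and the button is under the plate: the cover is travelling. I continue.

>>> drive_tool(
  motion=[
    [[0,-1,0],[0,0,0],-1],
    [[0,-1,0],[0,0,0],-1],
    [[0,-1,0],[0,0,0],-1],
    [[0,-1,0],[0,0,0],-1],
    [[0,-1,0],[0,0,0],-1],
    [[0,-1,0],[0,0,0],-1],
    [[0,-1,0],[0,0,0],-1],
    [[0,-1,0],[0,0,0],-1],
    [[0,-0.7,0],[0,0,0],-1],
    [[0,-0.3,0],[0,0,0],-1],
    [[0,0,0],[0,0,0],-1],
  ],
)

```text
time: 6.48
position: [0.5249, 0.1924, 0.1165]
tool_rot: [3.131, 0.222, 0.003]
ft_force: [2.9, -4.7, 2.5]
grip_width: 0.003
grip_force: 2.2
```

>>> drive_tool(
  motion=[
    [[0,-0.2,0],[0,0,0],-1],
    [[0,-0.1,0],[0,0,0],-1],
    [[0,0,0],[0,0,0],-1],
  ],
)

```text
time: 6.85
position: [0.5237, 0.196, 0.1161]
tool_rot: [3.133, 0.222, 0.001]
ft_force: [1.7, -2.8, 0.7]
grip_width: 0.003
grip_force: 1.0
```

>>> drive_tool(
  motion=[
    [[0,0.4,0],[0,0,0],-1],
    [[0,0,0],[0,0,0],-1],
    [[0,0,-2],[0,0,0],-1],
    [[0,0,-4],[0,0,0],-1],
    [[0,3,-5],[0,0,0],-1],
    [[0,5,-3],[0,0,0],-1],
    [[0,0,0],[0,0,0],-1],
    [[0,0,0],[0,0,0],-1],
  ],
)

```text
time: 7.85
position: [0.5348, 0.1146, 0.257]
tool_rot: [-3.133, -0.224, -0.001]
ft_force: [-0.8, 0.5, -0.3]
grip_width: 0.0
grip_force: 0.0
```

```bash
python3 - <<'E'
from h import *
st=ctrl.get_state();im=ctrl.get_image("wrist");cv2.imwrite("pics/w3.png",im[:,:,::-1]);print(st["time"],st["position"],st["ft_force"])
c,s=red(im);print(c,s,ray("wrist",c,.06,st))
for z,u in ((.057,(0,0)),): pass
E
```

```text
7.85 [0.53476611 0.11463548 0.25699148] [-0.75628584  0.45561126 -0.27544397]
[404.85892566 231.18556701] [ 382  207   48   49 1843] [0.54493355 0.04646323 0.06      ]
```

View pics/w3.png

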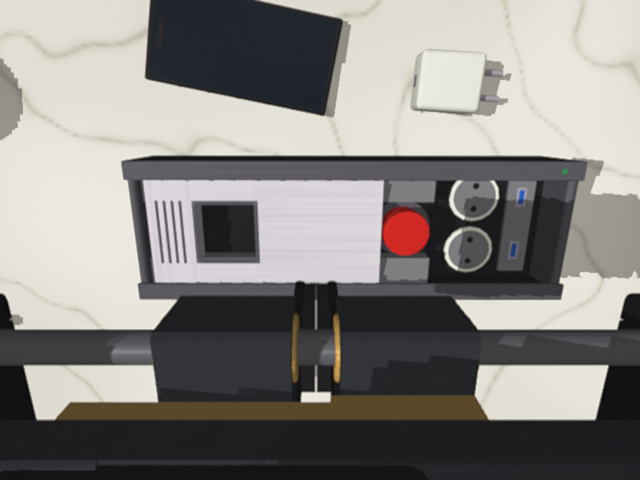

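The cover's rear edge (column 381) is clear of the fully visible button (405,231), the sockets are exposed and the hand is clear. I hand it in.

```bash
python3 -c "
from bench import ctrl
print(ctrl.close_job())"
```

```text
the job is handed in; nothing more can be done
None
```

I opened the dock cover and handed the job in. In the last wrist picture the cover is open, the red button stands up behind it, both sockets are exposed and the hand is clear; no verdict came back on hand-in.

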